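# Tip the folding rule out of its pot

### The arm

A 6-joint arm with a two-finger parallel gripper is mounted at the origin on the work surface. World frame = base frame: x ahead of the robot, y to its left, z up, the work surface at z = 0. Lengths are in m, angles in degrees, forces in N, time in s.
With the tool pointing down it reaches from about 0.325 to 0.775 m from the base axis. Payload 5.5 kg.
Tool frame: the origin (TCP) lies at the centre of the arm's flange, where the gripper is bolted on; the fingertips stand 182 mm ahead of it and the grasp point (between the pads) lies 163 mm ahead of it; z points along the fingers, y is the direction in which the jaws open and shut (so a half turn about z gives the same grasp; the last joint's range is limited). The gripper opens to 88 mm and grips with 3 to 60 N. Pads are 20 mm wide; open, the fingers measure 115 mm over their backs; the gripper's body (75 mm by 178 mm) begins 61 mm behind the grasp point.
Start: joints at [-76.358, 5.22, 70.514, -0, 104.267, -3.249], TCP at [0.174, -0.574, 0.405] pointing down, gripper open.
Joint ranges: [-164.24, 164.24], [-49.07, 125.15], [9.68, 141.18], [-86.29, 266.29], [3.28, 154.24], [-151.56, 151.56]. Speed limits (degrees/s): [147.25, 147.25, 172.46, 180, 180, 180].

### API

Orientations are given as [roll, pitch, yaw] about the fixed x, y, z axes, in that order (R = Rz(yaw) Ry(pitch) Rx(roll)).
In Python, from station import r gives the robot as it stands. The module is installed in compiled form; this text tells all that it offers. Calls block until the motion is done:
- r.reach(position, orientation): joint-space move of the TCP to a pose.
- r.servo_line(position, rotation=None, speed=0.15): straight line of the TCP; rotation=None keeps the orientation; speed is the mean speed in m/s.
- r.move_joints(angles): joint-space move.
- r.let_go() and r.grab(squeeze=None): open the fingers fully, or close them until they stop; squeeze is the grip in N (None keeps the last).
- r.wait(seconds).
- r.inverse_kinematics(position, orientation): joint angles nearest the present ones, or None.
- r.sense(): the state.
- r.snapshot(name): name is "scene" or "top" or "wrist"; returns a dict with "frame" (420x560x3 uint8, red, green, blue), "fx", "fy", "cx", "cy" (pixels), "R" (3x3) and "t" (3): a world point X has camera coordinates R X + t. Camera axes: x right, y down, z forward; pixel columns grow to the right and rows downward; lengths in m; the calibration is good to about 2 mm. A picture is of the moment at which its call begins. There is no depth.
A pose or a line that the arm cannot do raises r.IKError and nothing moves.
- r.hand_in(): hands the job in, once; it reports no verdict.
The state is a dict: "clock": time; "joints": joint angles; "joint_vel": joint speeds; "joint_torque": joint torques, N m; "tcp_pos": TCP position; "orientation": TCP orientation; "contact_force": force on the tool from outside, world axes, zero at the start; "torque": the same for the moment, N m; "opening": finger opening in m.
Only numpy, scipy, OpenCV 4.12 (cv2) and the standard library are available. Lean on these libraries where they do the work, as an engineer would, in place of code of your own. Each camera call takes 0.05 s, during which the arm holds its last target.

### The job

The yellow folding rule has dropped too deep into the blue swinging pot to be gripped. Tip the blue pot well over by the bar behind it until the rule slides out into that pot's own tray, then let the pot back upright and let go. Leave the red pot standing.

Things in the scene. Friction and masses are not known exactly. Their poses are not given: they have to be found in the camera images.
- blue_pivot (a point): Middle of the blue pot's pivot pin, fixed on its pale wooden stand 160 mm above the bench. x: towards the catch tray (away from the robot, yawed up to 0.2 rad); y: along the pin; z up. Pot upright, the grip bar (steel, 12 mm thick, along y, 56 mm free) is centred at x -80, z +60 mm, 48 mm behind the pot, and swings with it about the pin. Cheeks at y +-46 to +-58 mm end at z +14 mm.
- blue_pot (a joint): Tilt of the blue pot in rad: 0 upright (rest stop), growing as its mouth goes over towards the tray (about +y); hard stop 2.4. Square tube 52 x 52 mm, walls 4 mm, open on top, from z -90 to +65 mm about the pin. A light spring brings it back upright in about 2 s when freed; holding full tilt takes some 3 N at the bar. The rule starts to slide at 2.0 to 2.25; at 2.35 it is out in a second.
- rule_center (a point): Centre of the folded yellow rule, 18 x 34 x 105 mm, about 60 g, z along its length. It stands in the blue pot, its top 45 mm below the rim. The blue pot's tray, in the axes of blue_pivot: inside x +30 to +275 mm, y +-52 mm, rubber floor at z -151 mm, walls 38 to 48 mm high.
- red_pot (a joint): Tilt in rad of the red pot, 0 upright: a bystander, like the blue pot and its stand in all but colour, with a chisel in it. The two may stand either way round, left or right.

How it is judged (in metres and radians):
On the way:
1. the rule has slid out into the blue pot's tray (x of rule_center in the frame of blue_pivot between 0.02 and 0.28 m and y of rule_center in the frame of blue_pivot between -0.055 and 0.055 m and z of rule_center in the frame of blue_pivot between -0.16 and -0.085 m), for 0.2 s.
At the end, for the whole second after the job is handed in: The yellow rule lies in the blue pot's tray (its centre 20 to 280 mm in front of the pivot pin, within 55 mm of the tray's middle line and at least 85 mm lower than the pin), and both pots stand upright to within 10 degrees (all of step 1 and value of joint each of blue_pot, red_pot below 0.17 rad); the robot touches nothing.
It fails at once if the red pot is tipped by more than 20 degrees (value of joint red_pot above 0.35 rad).
It also fails if it takes over 54 s, if anything falls off the work surface, if the arm or the gripper's body presses on something with over 40 N, if the wrist force passes 120 N, or if a joint passes its speed limit or range.

## Working session

There is one attempt and no reset: what is moved stays moved. The work goes in short steps, each a Python script; the robot and the scene stay as the last script left them, time stands still between calls to the robot, and variables do not carry over. Pictures are saved under pics/ and viewed, and the job is handed in when it is done.

```bash
mkdir -p pics
python3 - <<'E'
from station import r
import cv2,pickle
for n in("scene","top"):
    s=r.snapshot(n); pickle.dump(s,open(f"{n}.pkl","wb")); cv2.imwrite(f"pics/{n}0.png",s["frame"][:,:,::-1]); print(n,s["fx"],s["R"],s["t"])
print(r.sense())
E
```

```text
scene 421.67664134070407 [[-4.20193634e-01  9.07434456e-01 -1.33523800e-04]
 [ 5.01757942e-01  2.32219784e-01 -8.33254427e-01]
 [-7.56092771e-01 -3.50195202e-01 -5.52889720e-01]] [ 0.22226348 -0.13319208  1.19645849]
top 487.6453374956359 [[-0.01326456 -0.99987047 -0.0091156 ]
 [-0.98333882  0.01469709 -0.18118706]
 [ 0.18129756  0.00656036 -0.9834064 ]] [0.00863928 0.57624183 0.85508516]
{'clock': 0.1, 'joints': array([-7.63578160e+01,  5.25813593e+00,  7.05758627e+01, -9.43506211e-04,
        1.04267138e+02, -3.24849176e+00]), 'joint_vel': array([-0.02349496, -0.00324552, -0.14124073,  0.04684375,  0.01115493,
       -0.04644247]), 'joint_torque': array([ 2.31170619e-03, -4.47857237e+01, -4.07570601e+01,  7.00319745e-02,
        2.84671469e-02, -9.78837534e-05]), 'tcp_pos': array([ 0.1743362 , -0.57416171,  0.40361786]), 'orientation': array([-1.79898974e+02, -4.81770677e-03,  1.68904398e+01]), 'contact_force': array([-0.50856446, -0.62798813, -0.57352519]), 'torque': array([-0.03523918, -0.03202268,  0.06316911]), 'opening': 0.08814549922688472}
```

View pics/scene0.png

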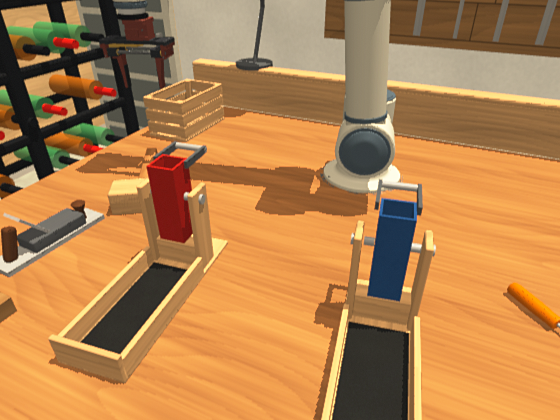

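View pics/top0.png

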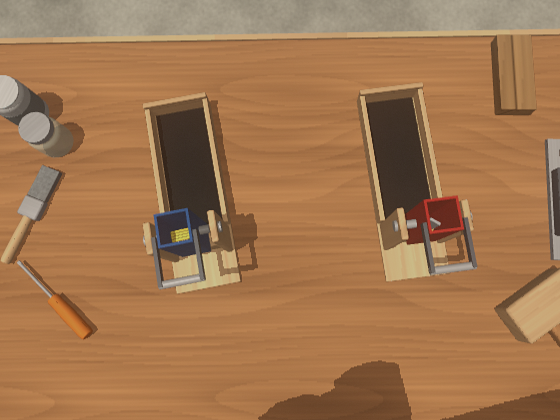

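```bash
cat > h.py <<'E'
import numpy as np,cv2,pickle
def ray(s,u,v):
    d=s["R"].T@np.array([(u-s["cx"])/s["fx"],(v-s["cy"])/s["fy"],1]); return -s["R"].T@s["t"],d
def onz(s,u,v,z):
    c,d=ray(s,u,v); return c+d*(z-c[2])/d[2]
def proj(s,X):
    p=s["R"]@np.asarray(X)+s["t"]; return p[0]/p[2]*s["fx"]+s["cx"],p[1]/p[2]*s["fy"]+s["cy"]
E
python3 - <<'E'
from h import *
t=pickle.load(open("top.pkl","rb"));s=pickle.load(open("scene.pkl","rb"))
c=t["frame"][195:300,130:250,::-1];cv2.imwrite("pics/zt.png",cv2.resize(c,None,fx=5.5,fy=5.5,interpolation=cv2.INTER_CUBIC))
c=s["frame"][170:310,340:450,::-1];cv2.imwrite("pics/zs.png",cv2.resize(c,None,fx=4,fy=4,interpolation=cv2.INTER_CUBIC))
E
```

```text
(no output)
```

View pics/zt.png

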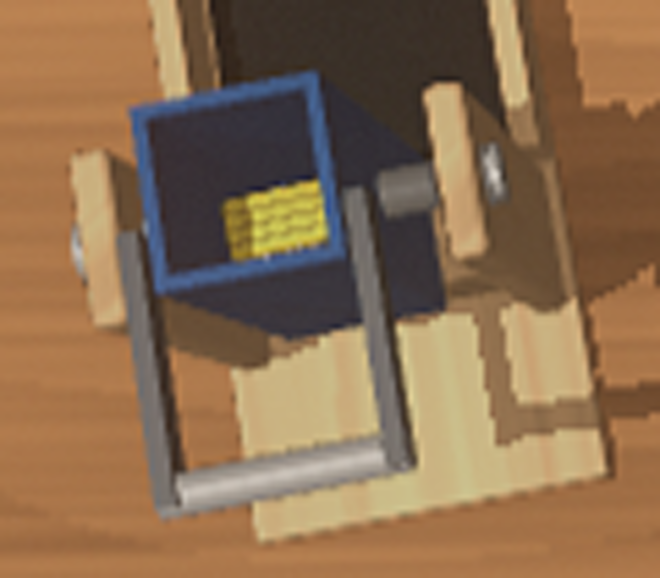

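View pics/zs.png

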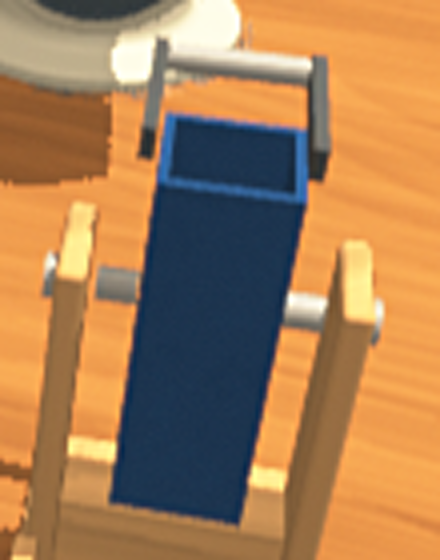

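Run:
```python
from h import *
t=pickle.load(open("top.pkl","rb"));s=pickle.load(open("scene.pkl","rb"))
T=lambda p:(p[0]/5.5+130-.4,p[1]/5.5+195-.4)
S=lambda p:(p[0]/4+340-.4,p[1]/4+170-.4)
A=np.array([onz(t,*T(p),.225) for p in[(132,108),(317,73),(345,255),(160,292)]])
B=np.array([onz(s,*S(p),.225) for p in[(308,132),(165,117),(157,187),(304,205)]])
for Q in(A,B):
    print(Q.round(4).tolist(),Q.mean(0)); 
    print(np.linalg.norm(Q-np.roll(Q,1,0),axis=1))
    d=(Q[0]+Q[1]-Q[2]-Q[3]); print("yaw",np.arctan2(d[1],d[0]), np.arctan2(-(Q[0]-Q[1]+Q[3]-Q[2])[0]*-1,(Q[0]-Q[1]+Q[3]-Q[2])[1]))
a=[onz(t,*T(p),.22+.004) for p in[(178,490),(387,453)]]
b=[onz(s,*S(p),.22+.004) for p in[(313,70),(165,55)]]
print(a,np.mean(a,0));print(b,np.mean(b,0))
for p in [(150,105+0),(206,97),(147,105)]: print(onz(t,*p,.05))
```

```text
[[0.5394, 0.2112, 0.225], [0.5484, 0.1608, 0.225], [0.4982, 0.1519, 0.225], [0.4889, 0.2016, 0.225]] [0.51875224 0.18135551 0.225     ]
[0.05142923 0.05119419 0.05097886 0.05063379]
yaw 0.18135690322768624 -0.18065567190260326
[[0.4903, 0.203, 0.225], [0.5019, 0.1518, 0.225], [0.5513, 0.1612, 0.225], [0.5412, 0.2106, 0.225]] [0.52116685 0.18165404 0.225     ]
[0.05143974 0.0524609  0.05034001 0.05048332]
yaw -2.974456037287509 -0.21236144706850502
[array([0.43601075, 0.1951248 , 0.224     ]), array([0.44503177, 0.1395173 , 0.224     ])] [0.44052126 0.16732105 0.224     ]
[array([0.43898284, 0.1960815 , 0.224     ]), array([0.45139192, 0.13952411, 0.224     ])] [0.44518738 0.16780281 0.224     ]
[0.78676049 0.27929933 0.05      ]
[0.80144098 0.17030364 0.05      ]
[0.78686038 0.28516265 0.05      ]
```

```bash
cat >> h.py <<'E'
from scipy.spatial.transform import Rotation as Ro
P=np.array([.520,.1815,.16]);YAW=.182
f=np.array([np.cos(YAW),np.sin(YAW),0]);e=np.array([-np.sin(YAW),np.cos(YAW),0]);u=np.array([0,0,1.])
def pose(th,al,back=0,sg=1,dn=0):
    """bar at tilt th; tool points al deg below horizontal-forward; returns TCP pos, rpy"""
    x=-.08*np.cos(th)+.06*np.sin(th); z=.08*np.sin(th)+.06*np.cos(th)
    b=P+x*f+z*u; a=np.radians(al); tz=np.cos(a)*f-np.sin(a)*u; tx=sg*e; ty=np.cross(tz,tx)
    return b-tz*(.163+back), Ro.from_matrix(np.c_[tx,ty,tz]).as_euler('xyz',degrees=True)
E
python3 - <<'E'
from h import *
from station import r
p=r.sense()["tcp_pos"]
print("lift",r.inverse_kinematics([.09,-.36,.52],[180,0,16.9]))
for sg in(1,-1):
  for th,al,b in[(0,45,.1),(0,45,0),(0,55,.1),(0,55,0),(1,60,0),(1.6,75,0),(2.36,90,0),(2.36,110,0)]:
    q=r.inverse_kinematics(*pose(th,al,b,sg)); print(sg,th,al,b,None if q is None else np.round(q,0))
E
```

```text
lift [-8.12208308e+01 -2.58981829e+01  8.59378586e+01 -2.54444375e-14
  1.19960324e+02 -8.12083081e+00]
1 0 45 0.1 None
1 0 45 0 None
1 0 55 0.1 None
1 0 55 0 [ 21. -48. 119.  -6.  74.  10.]
1 1 60 0 [ 18. -27. 102.  -4.  76.   7.]
1 1.6 75 0 [16. -6. 83. -1. 88.  5.]
1 2.36 90 0 [15. 13. 69. -0. 98.  4.]
1 2.36 110 0 [ 14.  31.  48.   2. 121.   4.]
-1 0 45 0.1 None
-1 0 45 0 None
-1 0 55 0.1 None
-1 0 55 0 None
-1 1 60 0 None
-1 1.6 75 0 None
-1 2.36 90 0 None
-1 2.36 110 0 None
```

Run:
```python
from h import *
from station import r
for al in(56,58,60,62):
  for dz,bk in[(.1,0),(.05,0),(0,0),(0,.006),(.1,.006)]:
    p,o=pose(0,al,bk); q=r.inverse_kinematics(p+dz*u,o); print(al,dz,bk,None if q is None else np.round(q,1))
for th in np.linspace(0,2.36,8):
    q=r.inverse_kinematics(*pose(th,58+(95-58)*th/2.36)); print(round(th,2),None if q is None else np.round(q,1))
```

```text
56 0.1 0 [ 20.5 -42.7 106.2  -5.7  83.    9.1]
56 0.05 0 [ 20.5 -45.  112.6  -5.7  78.8   9.5]
56 0 0 [ 20.5 -46.7 118.6  -5.8  74.5  10. ]
56 0 0.006 [ 20.7 -47.1 118.4  -5.9  75.3  10. ]
56 0.1 0.006 [ 20.7 -43.  105.8  -5.7  83.7   9.1]
58 0.1 0 [ 20.2 -40.9 104.5  -5.2  84.8   8.8]
58 0.05 0 [ 20.2 -43.1 110.9  -5.2  80.6   9.2]
58 0 0 [ 20.2 -44.7 116.9  -5.3  76.2   9.6]
58 0 0.006 [ 20.3 -45.1 116.7  -5.4  76.9   9.6]
58 0.1 0.006 [ 20.3 -41.2 104.1  -5.2  85.4   8.8]
60 0.1 0 [ 19.9 -39.1 102.9  -4.7  86.6   8.5]
60 0.05 0 [ 19.9 -41.2 109.3  -4.8  82.3   8.9]
60 0 0 [ 19.9 -42.8 115.3  -4.8  77.9   9.2]
60 0 0.006 [ 20.  -43.2 115.   -4.9  78.6   9.3]
60 0.1 0.006 [ 20.  -39.3 102.5  -4.8  87.2   8.5]
62 0.1 0 [ 19.6 -37.3 101.3  -4.3  88.3   8.2]
62 0.05 0 [ 19.6 -39.3 107.6  -4.3  84.    8.6]
62 0 0 [ 19.6 -40.8 113.6  -4.4  79.5   8.9]
62 0 0.006 [ 19.7 -41.2 113.3  -4.4  80.2   8.9]
62 0.1 0.006 [ 19.7 -37.5 100.8  -4.3  89.    8.3]
0.0 [ 20.2 -44.7 116.9  -5.3  76.2   9.6]
0.34 [ 18.8 -34.9 107.4  -3.8  81.    8.1]
0.67 [ 17.6 -24.9  98.   -2.6  85.6   6.9]
1.01 [ 16.6 -15.   89.1  -1.7  89.9   6. ]
1.35 [15.9 -5.6 80.9 -1.  93.9  5.3]
1.69 [15.4  3.1 73.8 -0.5 97.5  4.9]
2.02 [ 15.   10.8  68.1  -0.  100.9   4.5]
2.36 [ 14.7  17.1  64.1   0.4 103.8   4.4]
```

Use 57°, approach from above, then check the view before closing.

Run:
```python
from h import *
from station import r
r.reach([.09,-.36,.52],[180,0,16.9])
p,o=pose(0,57,.003)
r.reach(p+.12*u,o)
r.servo_line(p,speed=.1)
st=r.sense();print(st["clock"],st["tcp_pos"]-p,st["contact_force"])
for n in("scene","top"):
    s=r.snapshot(n); cv2.imwrite(f"pics/{n}1.png",s["frame"][:,:,::-1])
```

```text
4.7167 [4.69711763e-05 2.50092163e-05 9.03644424e-04] [ 1.50730686  0.0503327  -0.38446065]
```

View pics/scene1.png

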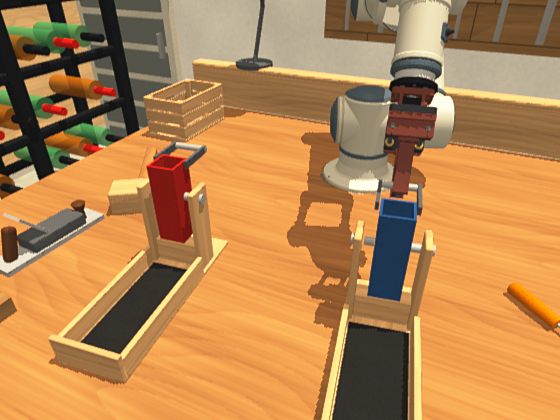

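View pics/top1.png

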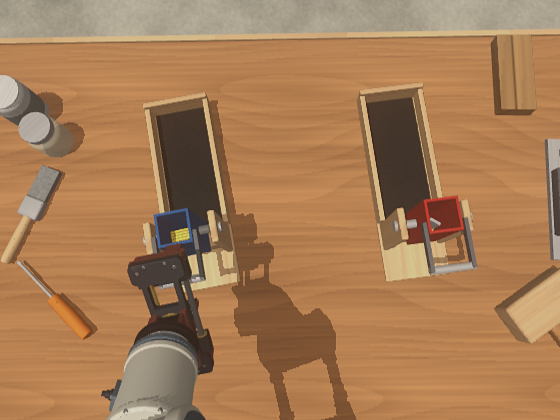

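Run:
```python
from h import *
from station import r
r.grab(20)
st=r.sense();print(st["clock"],st["opening"],st["contact_force"])
if .008<st["opening"]<.018:
  ths=np.linspace(0,2.36,13)
  for th in ths[1:4]:
    p,o=pose(th,57+38*th/2.36,.003)
    r.servo_line(p,o,speed=.06)
    st=r.sense();print(round(th,2),round(st["clock"],2),round(st["opening"],4),st["contact_force"].round(1),(st["tcp_pos"]-p).round(4))
s=r.snapshot("scene"); cv2.imwrite("pics/scene2.png",s["frame"][:,:,::-1])
```

```text
5.975 0.011595937011986733 [-1.00486865 -0.55999157  0.36162327]
0.2 6.6 0.0116 [-4.1 -1.6  1.6] [-0.     -0.0001  0.    ]
0.39 7.22 0.0115 [-2.9 -1.9  0.1] [-0.0002 -0.0001 -0.0002]
0.59 7.86 0.0115 [-2.5 -2.1  0.2] [-0.0001 -0.0001 -0.0002]
```

View pics/scene2.png

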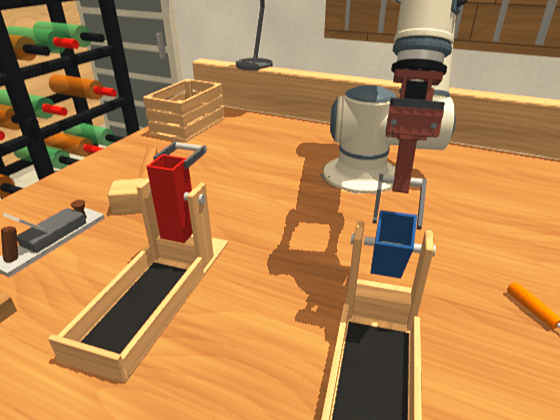

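The bar is held (about (403,182)) and the pot mouth is tilting towards the tray, with low forces. Continue.

Run:
```python
from h import *
from station import r
ths=np.linspace(0,2.36,13)
for th in ths[4:]:
    p,o=pose(th,57+38*th/2.36,.003)
    r.servo_line(p,o,speed=.06)
    st=r.sense();print(round(th,2),round(st["clock"],2),round(st["opening"],4),st["contact_force"].round(1),(st["tcp_pos"]-p).round(4))
    if np.linalg.norm(st["contact_force"])>30: break
r.wait(1.5)
for n in("scene","top"):
    s=r.snapshot(n); cv2.imwrite(f"pics/{n}3.png",s["frame"][:,:,::-1])
```

```text
0.79 8.53 0.0112 [-3.  -3.3  2.4] [-0.0001 -0.0001  0.0002]
0.98 9.16 0.011 [-2.3 -3.6  0.8] [-0.0002 -0.0001 -0.0001]
1.18 9.78 0.0114 [-3.3 -3.2  1.5] [-0.0002 -0.     -0.0001]
1.38 10.39 0.0117 [-2.4 -3.6  1.1] [-0.0002  0.     -0.0001]
1.57 11.0 0.0112 [-3.4 -3.6  2. ] [-0.0002  0.      0.    ]
1.77 11.59 0.0113 [-2.7 -3.   0.7] [-0.0002  0.      0.    ]
1.97 12.18 0.0111 [-4.5 -4.2  1.8] [-0.0002 -0.      0.0001]
2.16 12.74 0.0115 [-5.2 -3.5  1.7] [-0.0004 -0.      0.0003]
2.36 13.29 0.0112 [-6.  -3.1  3.4] [-0.0005 -0.0001  0.0006]
```

View pics/scene3.png

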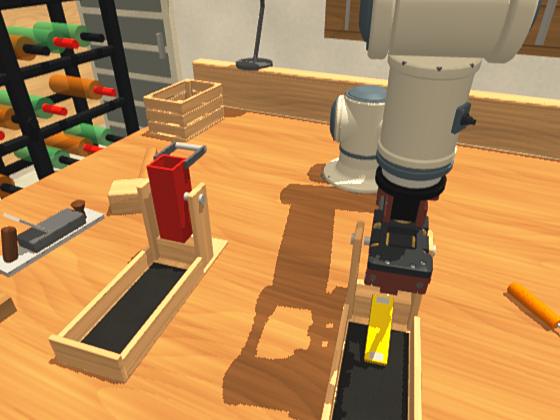

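View pics/top3.png

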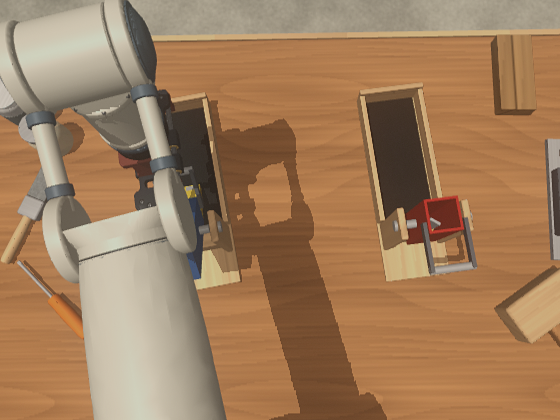

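```bash
cat >> h.py <<'E'
def yel(s,z=.02):
    h=cv2.cvtColor(s["frame"],cv2.COLOR_RGB2HSV); m=cv2.inRange(h,(25,150,90),(34,255,255)); m[:,:300]=0 if s["fx"]<450 else m[:,:300]
    n,l,st,c=cv2.connectedComponentsWithStats(m); 
    if n<2: return None
    i=1+np.argmax(st[1:,4]); b=cv2.boxPoints(cv2.minAreaRect(np.argwhere(l==i)[:,::-1].astype(np.float32)))
    print(st[i],b.round().tolist())
    for q in b:
        X=onz(s,*q,z)-P; print("  local",(X@f).round(3),(X@e).round(3))
E
python3 - <<'E'
from h import *
from station import r
s=r.snapshot("scene");yel(s);r.wait(.8);s=r.snapshot("scene");yel(s)
cv2.imwrite("pics/scene4.png",cv2.resize(s["frame"][200:420,300:460,::-1],None,fx=2.7,fy=2.7))
E
```

```text
[372 321  19  42 266] [[372.0, 360.0], [380.0, 319.0], [394.0, 322.0], [386.0, 363.0]]
  local 0.11 -0.005
  local 0.022 0.002
  local 0.022 0.025
  local 0.11 0.015
[372 321  19  42 266] [[372.0, 360.0], [380.0, 319.0], [394.0, 322.0], [386.0, 363.0]]
  local 0.11 -0.005
  local 0.022 0.002
  local 0.022 0.025
  local 0.11 0.015
```

View pics/scene4.png

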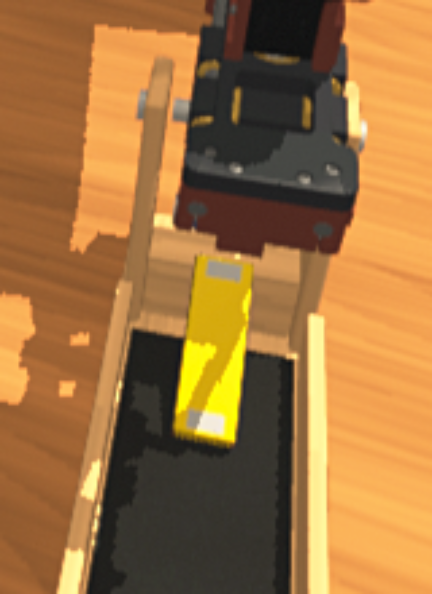

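Run:
```python
from h import *
s=pickle.load(open("scene.pkl","rb"))
k=2.7
def px(a,b): return a/k+300,b/k+200
lo=onz(s,*px(205,442),.009)-P
print("low",lo@f,lo@e,lo[2])
c,d=ray(s,*px(223,256))
for z in np.linspace(.0,.16,9):
    X=c+d*(z-c[2])/d[2]-P; print(z.round(2),(X@f).round(3),(X@e).round(3),X[2].round(3),np.linalg.norm(X-lo).round(3))
```

```text
low 0.10623528815154691 0.0017612381466428559 -0.151
0.0 -0.061 0.004 -0.16 0.167
0.02 -0.039 0.002 -0.14 0.145
0.04 -0.016 0.001 -0.12 0.126
0.06 0.006 -0.0 -0.1 0.113
0.08 0.028 -0.002 -0.08 0.106
0.1 0.05 -0.003 -0.06 0.107
0.12 0.072 -0.004 -0.04 0.116
0.14 0.094 -0.006 -0.02 0.132
0.16 0.116 -0.007 -0.0 0.152
```

Run:
```python
from h import *
from station import r
def go(th,v):
    p,o=pose(th,57+38*th/2.36,.003); r.servo_line(p,o,speed=v); st=r.sense();print(th,round(st["clock"],2),st["contact_force"].round(1),round(st["opening"],4))
go(2.40,.04); r.wait(.4); s=r.snapshot("scene");yel(s); go(2.3,.15); go(2.40,.15); go(2.3,.15);go(2.38,.15);r.wait(.5)
s=r.snapshot("scene");yel(s)
cv2.imwrite("pics/scene5.png",cv2.resize(s["frame"][200:420,300:460,::-1],None,fx=2.7,fy=2.7))
s=r.snapshot("wrist");cv2.imwrite("pics/wrist5.png",s["frame"][:,:,::-1])
```

```text
2.4 16.06 [-8.8 -4.5  7. ] 0.0113
[372 323  19  40 251] [[372.0, 361.0], [378.0, 321.0], [392.0, 323.0], [386.0, 363.0]]
  local 0.111 -0.005
  local 0.028 -0.002
  local 0.027 0.021
  local 0.109 0.016
2.3 16.76 [-5.7 -3.8  1.2] 0.0116
2.4 17.01 [-8.4 -4.1  6.2] 0.0115
2.3 17.26 [-6.  -3.9  0.6] 0.0114
2.38 17.51 [-7.4 -3.3  3.9] 0.0118
[372 321  19  42 261] [[372.0, 360.0], [380.0, 319.0], [394.0, 322.0], [386.0, 363.0]]
  local 0.11 -0.005
  local 0.022 0.002
  local 0.022 0.025
  local 0.11 0.015
```

View pics/scene5.png

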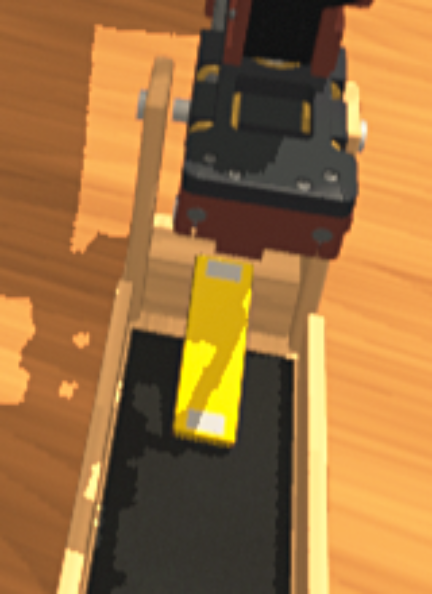

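View pics/wrist5.png

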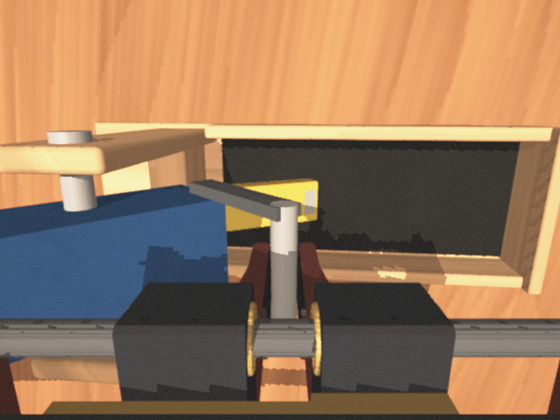

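Run:
```python
from h import *
from station import r
def go(th,v):
    p,o=pose(th,57+38*th/2.36,.003); r.servo_line(p,o,speed=v); st=r.sense();print(th,round(st["clock"],2),st["contact_force"].round(1),round(st["opening"],4))
for th in (2.2,2.0,1.8,1.6,1.4,1.2): go(th,.08)
s=r.snapshot("scene");yel(s)
cv2.imwrite("pics/scene6.png",cv2.resize(s["frame"][200:420,300:460,::-1],None,fx=2.7,fy=2.7))
for th in (1.0,.8,.6): go(th,.08)
s=r.snapshot("scene");yel(s)
cv2.imwrite("pics/scene7.png",cv2.resize(s["frame"][200:420,300:460,::-1],None,fx=2.7,fy=2.7))
```

```text
2.2 18.53 [-5.5 -3.2  0.8] 0.0111
2.0 19.0 [-5.  -3.  -1.3] 0.0115
1.8 19.48 [-4.6 -1.2 -2.4] 0.0111
1.6 19.96 [-2.8  0.3 -1. ] 0.0114
1.4 20.45 [-0.9  0.7  3.2] 0.0114
1.2 20.95 [1.1 3.4 7.5] 0.0113
[365 297  28  66 876] [[364.0, 360.0], [371.0, 295.0], [393.0, 297.0], [386.0, 362.0]]
  local 0.113 -0.017
  local -0.034 -0.017
  local -0.037 0.021
  local 0.109 0.016
1.0 21.51 [-1.3  3.4  7.2] 0.0115
0.8 22.02 [-1.6  5.1  6.5] 0.0112
0.6 22.54 [-3.2  3.9  4. ] 0.0114
[ 365  297   28   66 1043] [[364.0, 360.0], [371.0, 295.0], [393.0, 297.0], [386.0, 362.0]]
  local 0.113 -0.017
  local -0.034 -0.017
  local -0.037 0.021
  local 0.109 0.016
```

View pics/scene6.png

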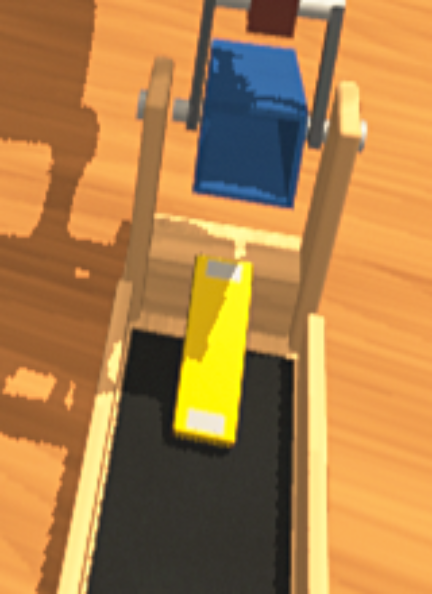

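View pics/scene7.png

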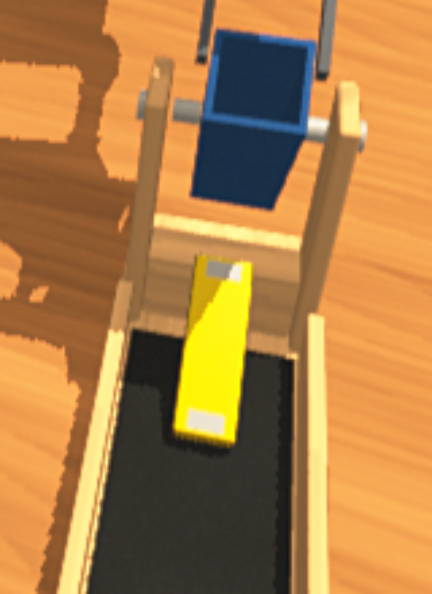

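Run:
```python
from h import *
from station import r
def go(th,v):
    p,o=pose(th,57+38*th/2.36,.003); r.servo_line(p,o,speed=v); st=r.sense();print(th,round(st["clock"],2),st["contact_force"].round(1),round(st["opening"],4))
for th in (.4,.25,.12,.04): go(th,.06)
s=r.snapshot("scene");yel(s)
cv2.imwrite("pics/scene8.png",cv2.resize(s["frame"][170:390,300:460,::-1],None,fx=2.7,fy=2.7))
```

```text
0.4 23.23 [-2.7  4.8  2.5] 0.011
0.25 23.75 [-0.9  5.2  0.6] 0.0118
0.12 24.22 [ 1.7  5.2 -2.3] 0.0111
0.04 24.56 [ 3.4  6.3 -2.5] 0.0113
[364 320  25  46 817] [[364.0, 363.0], [369.0, 319.0], [391.0, 321.0], [386.0, 365.0]]
  local 0.118 -0.017
  local 0.026 -0.017
  local 0.022 0.019
  local 0.114 0.016
```

View pics/scene8.png

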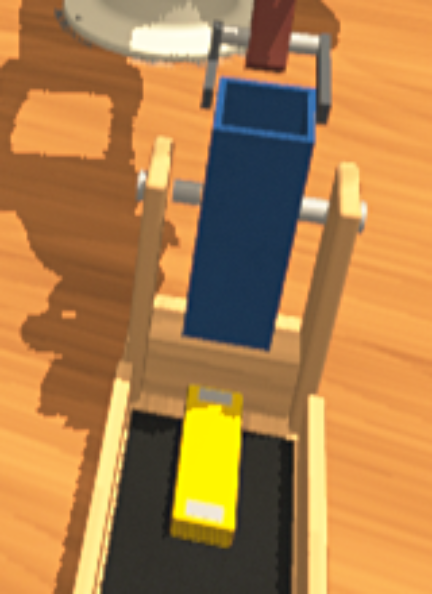

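Run:
```python
from h import *
from station import r
r.let_go(); st=r.sense();print(st["contact_force"],st["opening"])
p=st["tcp_pos"]; r.servo_line(p+.14*u,speed=.1)
r.wait(1.5)
st=r.sense();print(st["clock"],st["contact_force"])
for n in("scene","top"):
    s=r.snapshot(n); 
    if n=="scene": yel(s,.027)
    cv2.imwrite(f"pics/{n}9.png",s["frame"][:,:,::-1])
```

```text
[ 0.85462301  0.17868618 -0.29300244] 0.0877152468092103
28.8917 [ 0.89693536 -0.4297175  -0.38348281]
[364 321  25  45 811] [[364.0, 363.0], [368.0, 320.0], [391.0, 322.0], [386.0, 365.0]]
  local 0.124 -0.017
  local 0.035 -0.018
  local 0.031 0.019
  local 0.12 0.015
```

View pics/scene9.png

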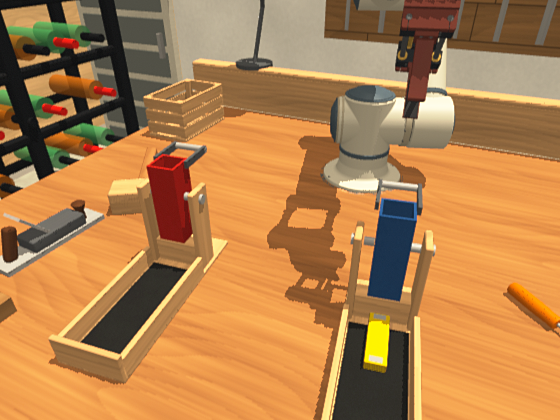

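View pics/top9.png

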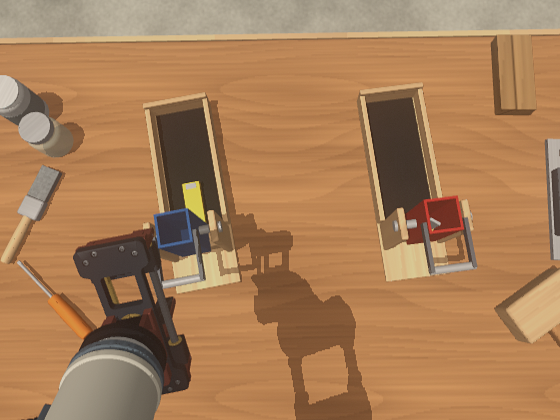

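```bash
python3 -c "
from station import r
r.hand_in()"
```

```text
the job is handed in; nothing more can be done
```

The yellow rule is out in the blue pot's tray. The blue pot is back upright and the red pot was left standing. I handed the job in at about 29 s; the interface reports no verdict.

**What I did:** I found the pivot from the rim and bar in the two camera views (the bar's position agreed to about 4 mm). I gripped the bar at 20 N and swung the pot over to about 2.36 rad, then 2.40 commanded. I let it back slowly with the bar still held, released it and lifted the gripper clear.

**Rule:**
- When it came out it stopped leaning on the tray's back wall, and a short jiggle at full tilt did not move it.
- On the way back the pot's bottom edge nudged it down and forward.
- In the last pictures it lies in the tray, its centre about 75 to 80 mm in front of the pin and within about 5 mm of the middle line. I read its height by eye as low in the tray and did not measure it.

**Pots and robot:** Both pots look the same as in the first pictures, by eye. The measured outside force is back to about 1 N, so the gripper is clear. It never read above about 12 N at the points I sampled.

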